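Hold the drying rail out over the drip tray

ROBOT

A 6-joint arm with a two-finger parallel gripper is mounted at the origin on the work surface. World frame = base frame: x ahead of the robot, y to its left, z up, the work surface at z = 0. Lengths are in m, angles in rad, forces in N, time in s.
With the tool pointing down it reaches from about 0.35 to 0.975 m from the base axis. Payload 4.9 kg.
Tool frame: the origin (TCP) lies on the mounting face of the last link; the fingertips stand 173 mm ahead of it and the grasp point (between the pads) lies 155 mm ahead of it; z points along the fingers, y is the direction in which the jaws open and shut (so a half turn about z gives the same grasp; the last joint's range is limited). The gripper opens to 85 mm and grips with 20 to 120 N. Pads are 22 mm wide; open, the fingers measure 114 mm over their backs; the gripper's body (76 mm by 85 mm) begins 54 mm behind the grasp point. The pads swing forward as they close: fully open they stand 13 mm farther back than shut.
Start: joints at [1.064, 0.053, 1.613, -0, 1.476, -0.119], TCP at [0.236, 0.579, 0.405] pointing down, gripper open.
Joint ranges: [-3.01, 3.01], [-1.01, 2.22], [0.06, 2.58], [-1.02, 4.17], [0.09, 2.62], [-3.14, 3.14]. Speed limits (rad/s): [2.57, 2.57, 3.14, 3.14, 3.14, 3.14].

INTERFACE

Orientations are given as a unit quaternion [w, x, y, z].
In Python, from plant import manip gives the robot as it stands.
- The arm moves only by the tool play_rows, never from a script. Its argument "increments" is a list of rows, each an object with "offset": the shift along the tool's x, y, z in mm, a list of three; "twist": the turn about the tool's z in rad; "grip": the opening, from 0 (shut) to 1 (fully open). In form: [{"offset": [dx, dy, dz], "twist": twist, "grip": grip}, ...]. A call has 1 to 5 rows; each row is the pose to reach, as a shift and turn from the pose commanded when the call began, along the tool's axes at that moment; what a row does not reach only later rows make up. A row lasts 1/12 s, in which the tool goes at most 41.7 mm and 7.16 degrees, less where a joint would pass 70% of its speed; a pose out of reach is approached as far as the arm can. A call with a gripper value outside its range is refused whole. The fingers move at their own pace and stop on an object; the grip force is fixed at half the most. Time passes only in rows, so rows that repeat a pose let the fingers close. It gives the time, the measured TCP pose, the force and the opening at its end, in the units of the state.
- manip.state(): the state, without advancing time (a new reading comes with each control period).
- manip.grab_frame(name): name is "scene" or "top"; returns the picture (400x640x3 uint8, blue, green, red); there is no depth.
- manip.get_calibration(name): a dict with "fx", "fy", "cx", "cy" (pixels), "T" (4x4, takes a point from camera to world coordinates). Camera axes: x right, y down, z forward; pixel columns grow to the right and rows downward; lengths in m; the calibration is good to about 2 mm. A picture is of the moment at which its call begins. get_calibration takes no time and is no camera call.
- manip.job_done(): hands the job in, once; it reports no verdict.
Trained networks look in the newest picture that a camera, given by its name, has taken for a name from the list of things; names that differ only in an ending like _2 or _b are one class to them, and where a whole thing is asked for, a point or a joint stands for the part that bears it (a point fixed in the world has none). Each returns a list of dicts, best first, with "p" (0 to 1); they miss things now and then, are a little off and sometimes report something else, mostly with a low value. They report only what shows in the picture. A call takes as long as a camera call. They do not tell look-alikes from the thing itself.
- manip.boxes_of(query, camera): "xyz" ([x, y, z] in m, in the coordinates of the camera as it stood for that picture, good to about 4 mm: the middle of the surface that is visible of it).
- manip.tip_of(query, camera): "xyz" ([x, y, z] in m, in the coordinates of the camera as it stood for that picture, good to about 4 mm: a listed point, or the origin of a listed thing).
The state is a dict: "time": time; "joint_pos": joint angles; "joint_vel": joint speeds; "joint_efforts": joint torques, N m; "tool_pos": TCP position; "tool_rot": TCP orientation; "contact_force": force on the tool from outside, world axes, zero at the start; "ft_torque": the same for the moment, N m; "gripper_width": opening from 0.0 (shut) to 1.0 (fully open).
Only numpy, scipy, OpenCV 4.12 (cv2) and the standard library are available. Lean on these libraries where they do the work, as an engineer would, in place of code of your own. Each camera call takes 0.05 s, during which the arm holds its last target. There are 200 camera calls.

TASK

Hang the dish brush by its steel loop on the hook of the pull-out drying rail and let go of it; then take the rail by its black grip and pull it out against its return spring until the hook is straight above the red line across the drip tray, and keep it there so that I can spray the brush down over the tray. Finish while still holding the grip, with the brush hanging freely on the hook, and leave the bottles, the fan and the wringer clip where they stand.

Things in the scene. Friction and masses are not known exactly. Their poses are not given: they have to be found in the camera images.
- dish_brush: Loose upright dish brush, 132 mm tall, about 90 g, standing on its bristles. Origin: centre of its underside, z up. Round head 54 mm wide up to 42 mm, beech handle 20 mm (its x) by 28 mm (its y) from 42 to 100 mm, steel loop from 100 to 132 mm, lying in the brush's y-z plane: its hole is open along x. With fingers closing along y on the handle, a bar can pass through the loop between them.
- brush_loop (a point): Centre of the hole of the brush's steel wire loop, 115 mm above the brush's underside. The hole is 20 mm wide and 26 mm high, the wire 4 mm thick. Axes as the brush's.
- rail_hook: Red-coated hook on the rail's slide, moving with it. Origin: on its bar's axis, 195 mm above the shelf, mid of the place for a loop. The bar is 6 mm thick, level, along y: from the slide at y = +50 mm past a 16 mm collar at +22 mm to the free end at -30 mm, turned up to 11 mm above the axis. Loops go on from there; hung, a loop's centre is 10 mm below the axis. x points into the housing.
- rail_grip: Black upright finger grip on top of the slide's front end: 14 mm thick (its x), 34 mm wide (its y), 52 mm tall. Origin: centre of its foot, on the slide's top face, 203 mm above the shelf; z up, axes as the hook's. It stands 70 mm in -x and 60 mm in +y of the hook's origin. Pinch it from above across its thickness, clear of the slide's top face (20 mm wide), which runs on under it both ways.
- drying_rail (a joint): How far the slide is pulled out, in m: 0 is fully home (as at the start), 0.13 the stop. It moves level along the -x of hook and grip (towards the robot, at a small angle). A return spring draws it home with 5 N at 0, rising by 2.5 N per 100 mm, with a little friction and damping; let go, it runs home.
- drip_tray: White fixed drip tray on the shelf, 110 mm (its x) by 150 mm (its y), 18 mm high. Origin: centre of its underside. Its axes are parallel to the hook's, and the hook travels above its long middle. A red line 6 mm wide runs across it along y at x = 0, on the floor and over both end walls, at the start 65 to 105 mm in front (-x) of the hook's origin.
- rail_stand: Fixed white divider board, 18 mm thick, 240 mm high, with the rail's aluminium housing (36 mm square) on its side. Origin: on the shelf under the slide's axis, level with the parked hook; axes as the hook's. Board and housing reach from x = +48 to +260 mm, the board from y = +21 to +39 mm. The slide tube (20 mm wide, 16 mm high, axis 195 mm up) comes out to x = -90 mm when parked.
- bottle_teal: Teal closed bottle, bystander, 68 mm in diameter, 200 mm tall, origin at the centre of its underside.
- bottle_white: White closed bottle, bystander, 72 mm in diameter, 185 mm tall, origin at the centre of its underside.
- bottle_lilac: Lilac closed bottle, bystander, 66 mm in diameter, 190 mm tall, origin at the centre of its underside.
- bottle_lime: Lime closed bottle, bystander, 70 mm in diameter, 175 mm tall, origin at the centre of its underside.
- wringer_clip: Steel bucket wringer clip lying flat, bystander, 100 by 40 mm, 36 mm high, origin at the centre of its underside.
- mini_fan: Mini fan, bystander, base 96 mm in diameter, guard 124 mm across, 180 mm tall, origin at the centre of its underside.
Not all that is in view belongs to the job. Of the things that look like the drip_tray, take the one that is farthest from the robot's base at the start. There is more than one size of the dish_brush; the job needs the smaller.

How it is judged:
On the way, in this order (a step that is already met when the one before it is completed fails the run):
1. the brush hangs by its loop on the rail's hook, let go (x of brush_loop in the frame of rail_hook between -0.009 and 0.009 m and y of brush_loop in the frame of rail_hook between -0.031 and 0.023 m and z of brush_loop in the frame of rail_hook between -0.016 and 0.002 m and angle between dish_brush's own z axis and vertical below 0.35 rad and contact force between dish_brush and rail_hook above 0.2 N and contact force between each of the arm, the fingers and dish_brush below 0.05 N), for 0.3 s.
2. the rail is held by its grip with the hook above the red line, the brush still hanging (all of step 1 and x of rail_hook in the frame of drip_tray between -0.01 and 0.01 m and contact force between the fingers and rail_grip above 2 N and value of joint drying_rail above 0.045 m), for 0.5 s.
At the end, for the whole second after the job is handed in: The fingers hold the grip (over 2 N); hook within 10 mm of the red line (tray x), slide still (under 20 mm/s), out over 45 mm; the brush hangs upright (0.35 rad), the bar through its loop between collar and tip, carried by the hook, untouched by the robot, under 80 mm/s (all of step 2 and velocity of joint drying_rail between -0.02 and 0.02 m/s and linear speed of dish_brush below 0.08 m/s); the arm keeps its last pose, push and grip.
It fails at once if a bottle, the fan or the wringer clip is shifted by more than 30 mm or tipped (distance of any of bottle_teal, bottle_white, bottle_lilac, bottle_lime, wringer_clip, mini_fan from where it was at the start of the episode above 0.03 m or angle between any of bottle_teal, bottle_white, bottle_lilac, bottle_lime, wringer_clip, mini_fan's own z axis and vertical above 0.3 rad).
It also fails if it takes over 64 s, if anything falls off the work surface, if the arm or the gripper's body presses on something with over 40 N, if the wrist force passes 120 N, or if a joint passes its speed limit or range.

## Working session

There is one attempt and no reset: what is moved stays moved. The work goes in short steps, Python scripts to look and compute and a tool call to move; the robot and the scene stay as the last step left them, time stands still between calls to the robot, and variables do not carry over. Pictures are saved under pics/ and viewed, about 8 in all and at most 12, crops included, and the job is handed in when it is done.

Besides the shell and the picture viewer there is one more tool, called after ">>>" by a JSON object that holds its "op" and its "data", one argument or row to a line. play_rows: Moves the arm, as the interface text tells. Its arguments: {"type":"object","properties":{"increments":{"type":"array"}},"required":["increments"]}

```bash
mkdir -p pics; cat > h.py <<'E'
from plant import manip
import numpy as np, cv2
def W(cam,p):
    T=np.array(manip.get_calibration(cam)["T"]); return (T@np.r_[p,1])[:3]
def P(cam,p):
    c=manip.get_calibration(cam); q=np.linalg.inv(np.array(c["T"]))@np.r_[p,1]
    return np.round([c["fx"]*q[0]/q[2]+c["cx"],c["fy"]*q[1]/q[2]+c["cy"]],0)
def find(q,cam,f="tip_of"):
    for d in getattr(manip,f)(q,cam):
        if d["p"]>.15:
            w=W(cam,d["xyz"]); print(cam,f,q,round(d["p"],2),np.round(w,4),P(cam,w))
E
python3 - <<'E'
from h import *
a=manip.grab_frame("scene");b=manip.grab_frame("top")
cv2.imwrite("pics/s0.png",a);cv2.imwrite("pics/t0.png",b)
for c in("scene","top"):
    T=np.array(manip.get_calibration(c)["T"]);print(c,T.round(3).tolist(),manip.get_calibration(c)["fx"])
    for q in ["dish_brush","brush_loop","rail_hook","rail_grip","drip_tray","rail_stand","bottle_teal","bottle_white","bottle_lilac","bottle_lime","wringer_clip","mini_fan"]: find(q,c)
print(manip.state())
E
```

```text
scene [[0.626, 0.633, -0.455, 0.995], [0.78, -0.517, 0.354, -0.327], [-0.011, -0.576, -0.817, 1.01], [0.0, 0.0, 0.0, 1.0]] 381.9156255012677
scene tip_of dish_brush 0.87 [ 0.3731 -0.1441  0.0044] [244. 234.]
scene tip_of dish_brush 0.68 [ 0.4865 -0.1882 -0.0036] [252. 269.]
scene tip_of dish_brush 0.32 [0.5581 0.1803 0.205 ] [369. 176.]
scene tip_of brush_loop 0.68 [ 0.3744 -0.1483  0.1651] [232. 204.]
scene tip_of rail_hook 0.52 [0.6271 0.117  0.2004] [369. 205.]
scene tip_of drip_tray 0.92 [ 0.2615  0.3275 -0.0007] [338. 143.]
scene tip_of drip_tray 0.59 [ 0.5545  0.1209 -0.0007] [348. 227.]
scene tip_of drip_tray 0.57 [ 3.469e-01  1.129e-01 -1.000e-04] [305. 187.]
scene tip_of bottle_teal 0.65 [ 7.624e-01 -1.954e-01  5.000e-04] [308. 347.]
scene tip_of bottle_white 0.95 [ 0.7275 -0.2955  0.0024] [268. 361.]
scene tip_of bottle_lilac 0.71 [ 0.6702 -0.3756  0.0065] [228. 363.]
scene tip_of bottle_lime 0.73 [ 0.7793 -0.1172 -0.0017] [336. 333.]
scene tip_of wringer_clip 0.82 [ 0.4483  0.3632 -0.0008] [381. 169.]
scene tip_of wringer_clip 0.39 [0.6291 0.1172 0.1969] [369. 207.]
scene 
[... 1460 characters left out ...]
t_pos': array([ 1.06402714e+00,  5.27014192e-02,  1.61291962e+00,  5.09732666e-06,
        1.47598968e+00, -1.18970623e-01]), 'joint_vel': array([ 1.12068266e-03,  3.82129920e-04, -4.74819049e-04,  1.04897528e-03,
        3.48605179e-05, -3.43377770e-04]), 'joint_efforts': array([-1.34202990e-03, -3.93693137e+01, -3.70443535e+01, -1.71872698e-04,
        6.93734819e-04, -9.72762479e-06]), 'tool_pos': array([0.23631637, 0.57857852, 0.40469096]), 'tool_rot': array([-5.19378128e-06,  1.92686799e-01,  9.81260311e-01, -7.81190215e-06]), 'contact_force': array([ 0.52359561, -0.70523584,  0.42554715]), 'ft_torque': array([-0.02088126, -0.01917527,  0.00204062]), 'gripper_width': 0.9969777631161457}
```

View pics/s0.png

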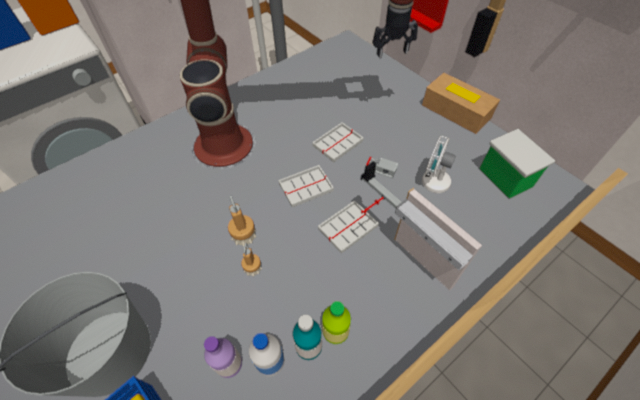

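View pics/t0.png

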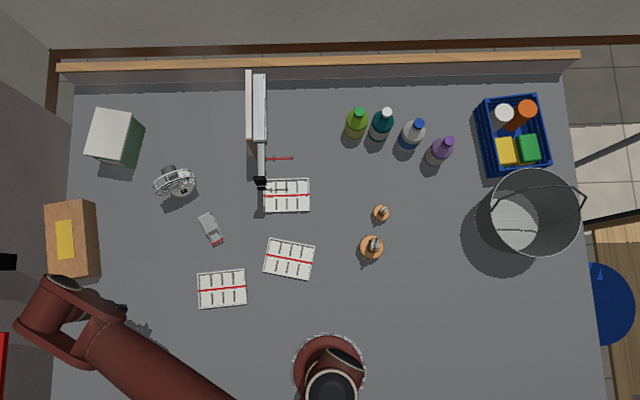

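The scene picture shows two brushes, at (238,228) tall and (251,262) short; the small one at top-view (381,212), z_loop≈0.115, fits. There are three trays in the top view, at (222,288), (289,259) and (286,196); the farthest from the base is (286,196), under the hook. I'll enlarge to confirm.

```bash
python3 - <<'E'
from h import *
a=cv2.imread("pics/s0.png");b=cv2.imread("pics/t0.png")
r=lambda im,x,y,w,h:cv2.resize(im[y:y+h,x:x+w],(400,300),interpolation=cv2.INTER_CUBIC)
cv2.imwrite("pics/c0.png",np.vstack([np.hstack([r(b,240,145,80,60),r(b,360,195,40,30)]),np.hstack([r(a,315,160,104,78),r(a,225,240,48,36)])]))
def ray(cam,uv,z):
    c=manip.get_calibration(cam);T=np.array(c["T"]);d=T[:3,:3]@[(uv[0]-c["cx"])/c["fx"],(uv[1]-c["cy"])/c["fy"],1]
    return (T[:3,3]+d*(z-T[2,3])/d[2])
for cam,im in(("top",b),("scene",a)):
    m=((im[...,2]>120)&(im[...,1]<90)&(im[...,0]<90)).astype(np.uint8)
    n,l,s,_=cv2.connectedComponentsWithStats(m,connectivity=8)
    for i in range(1,n):
        if s[i,4]>12 and s[i,4]<400:
            ys,xs=np.where(l==i);pts=np.c_[xs,ys].astype(np.float32)
            vx,vy,x0,y0=cv2.fitLine(pts,cv2.DIST_L2,0,.01,.01).ravel()
            t=(pts-[x0,y0])@[vx,vy];e=[(x0+vx*q,y0+vy*q) for q in(t.min(),t.max())]
            print(cam,s[i],[(np.round(p,1),ray(cam,p,.195 if 0 else 0.01).round(4)[:2],ray(cam,p,.195).round(4)[:2]) for p in e])
E
```

```text
top [266 157  27   3  47] [(array([266. , 158.6], dtype=float32), array([0.6776, 0.1862]), array([0.6263, 0.1662])), (array([292. , 157.3], dtype=float32), array([0.6799, 0.0992]), array([0.6284, 0.0903]))]
top [263 193  47   4  63] [(array([263. , 195.6], dtype=float32), array([0.5523, 0.1968]), array([0.5171, 0.1755])), (array([309. , 194.3], dtype=float32), array([0.5526, 0.0457]), array([0.5172, 0.0436]))]
top [212 238  12   7  26] [(array([212. , 243.9], dtype=float32), array([0.3987, 0.3621]), array([0.383 , 0.3197])), (array([223. , 238.1], dtype=float32), array([0.4166, 0.3267]), array([0.3987, 0.2888]))]
top [266 254  46  10  63] [(array([266. , 254.1], dtype=float32), array([0.3614, 0.1885]), array([0.3505, 0.1682])), (array([311.1, 262.6], dtype=float32), array([0.3303, 0.0447]), array([0.3233, 0.0428]))]
top [198 285  48   7  69] [(array([197.9, 290.5], dtype=float32), array([0.2533, 0.4042]), array([0.2562, 0.3564])), (array([245. , 285.5], dtype=float32), array([0.2646, 0.2555]), array([0.266 , 0.2266]))]
top [  0 333   5  43 107] [(array([-2.00e-01,  3.75e+02], dtype=f
[... 295 characters left out ...]
type=float32), array([-0.0245,  1.2598]), array([0.164 , 0.9663]))]
scene [200  58  12   2  13] [(array([200.,  58.], dtype=float32), array([-0.5112,  0.1859]), array([-0.2327,  0.091 ])), (array([211. ,  58.8], dtype=float32), array([-0.4746,  0.2205]), array([-0.2029,  0.1192]))]
scene [366 157   5   8  17] [(array([366.5, 164.3], dtype=float32), array([0.4084, 0.3329]), array([0.5168, 0.2108])), (array([370.2, 157.1], dtype=float32), array([0.3922, 0.3654]), array([0.5036, 0.2373]))]
scene [361 197  23  18  76] [(array([362.1, 212.5], dtype=float32), array([0.5471, 0.186 ]), array([0.6299, 0.0911])), (array([382.9, 196.8], dtype=float32), array([0.5442, 0.2793]), array([0.6276, 0.1671]))]
```

View pics/c0.png

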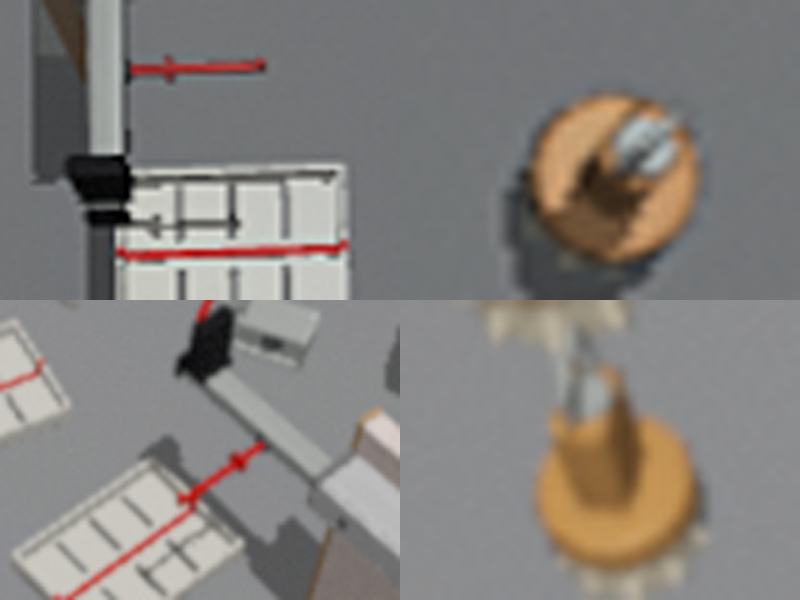

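```bash
cat >> h.py <<'E'
def ray(cam,uv,z):
    c=manip.get_calibration(cam);T=np.array(c["T"]);d=T[:3,:3]@[(uv[0]-c["cx"])/c["fx"],(uv[1]-c["cy"])/c["fy"],1]
    return (T[:3,3]+d*(z-T[2,3])/d[2])
def PF(cam,p):
    c=manip.get_calibration(cam); q=np.linalg.inv(np.array(c["T"]))@np.r_[p,1]
    return np.array([c["fx"]*q[0]/q[2]+c["cx"],c["fy"]*q[1]/q[2]+c["cy"]])
E
python3 - <<'E'
from h import *
ims={"scene":cv2.imread("pics/s0.png"),"top":cv2.imread("pics/t0.png")}
print(ray("top",(381.5,212.3),.042), ray("scene",(225+(615-400)*.12,240+(490-300)*.12),.042))
from scipy.optimize import minimize
# head outline check by orange mask centroid fit
for c,im in ims.items():
    h=cv2.cvtColor(im,cv2.COLOR_BGR2HSV);m=(h[...,0]<25)&(h[...,1]>90)
    u,v=PF(c,[.484,-.182,.042]);ys,xs=np.mgrid[:400,:640];m&=(abs(xs-u)<14)&(abs(ys-v)<14)
    print(c,m.sum(),xs[m].min(),xs[m].max(),ys[m].min(),ys[m].max())
o=np.array([.4845,-.1825,0]);S=14;rows=[]
for c,im in ims.items():
    u,v=PF(c,o+[0,0,.08]).astype(int);x0,y0=u-13,v-17;tiles=[]
    for yaw in (None,0,.785,1.57,2.356):
        t=cv2.resize(im[y0:y0+30,x0:x0+20+6],(160*26//26,185),interpolation=cv2.INTER_CUBIC) if 0 else cv2.resize(im[y0:y0+34,x0:x0+26],None,fx=6,fy=6,interpolation=cv2.INTER_CUBIC)
        if yaw is not None:
            R=np.array([[np.cos(yaw),-np.sin(yaw),0],[np.sin(yaw),np.cos(yaw),0],[0,0,1]])
            def pl(pts,col):
                q=np.array([(PF(c,o+R@np.array(p))-[x0,y0]+.5)*6 for p in pts]).astype(np.int32);cv2.polylines(t,[q],True,col,1)
            pl([(s*.01,k*.014,.1) for s,k in((1,1),(1,-1),(-1,-1),(-1,1))],(0,255,0))
            pl([(s*.01,k*.014,.042) for s,k in((1,1),(1,-1),(-1,-1),(-1,1))],(255,0,0))
            pl([(0,k,z) for k,z in((-.012,.1),(-.012,.122),(-.005,.132),(.005,.132),(.012,.122),(.012,.1))],(0,0,255))
            pl([(.027*np.cos(a),.027*np.sin(a),.042) for a in np.linspace(0,6.28,30)],(255,255,0))
        tiles.append(t)
    rows.append(np.hstack(tiles))
cv2.imwrite("pics/o1.png",np.vstack(rows))
E
```

```text
[ 0.48133188 -0.18428472  0.042     ] [ 0.49022351 -0.18653899  0.042     ]
scene 289 241 260 249 272
top 179 373 389 205 220
```

View pics/o1.png

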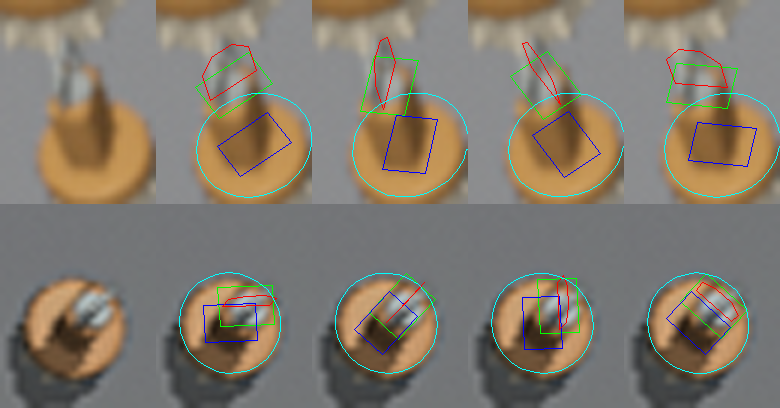

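Overlay shows the scene loop nearly edge-on (tile 3, yaw≈0.8 looks closest). I'll fit yaw numerically.

```bash
cat > fit.py <<'E'
from h import *
import itertools
ims={c:cv2.GaussianBlur(cv2.imread(f),(0,0),.01) for c,f in(("scene","pics/s0.png"),("top","pics/t0.png"))}
K=6
def lab(c,o,yaw,x0,y0,w,h):
    L=np.zeros((h*K,w*K),np.uint8);cs,sn=np.cos(yaw),np.sin(yaw)
    def pr(p): x,y,z=p; return (PF(c,o+[cs*x-sn*y,sn*x+cs*y,z])-[x0,y0]+.5)*K
    def fill(pts,v): cv2.fillConvexPoly(L,cv2.convexHull(np.array([pr(p) for p in pts]).astype(np.int32)),v)
    ci=[(.027*np.cos(a),.027*np.sin(a)) for a in np.linspace(0,6.28,24)]
    fill([(x,y,z) for x,y in ci for z in(.02,.042)],1); fill([(x,y,.042) for x,y in ci],2)
    cam=np.array(manip.get_calibration(c)["T"])[:3,3]-o; cl=np.array([cs*cam[0]+sn*cam[1],-sn*cam[0]+cs*cam[1]])
    sx,sy=np.sign(cl)
    fill([(sx*.01,y,z) for y in(-.014,.014) for z in(.042,.1)],3)
    fill([(x,sy*.014,z) for x in(-.01,.01) for z in(.042,.1)],4)
    fill([(x,y,.1) for x in(-.01,.01) for y in(-.014,.014)],5)
    ring=[(0,-.012,.1),(0,-.012,.122),(0,-.005,.13),(0,.005,.13),(0,.012,.122),(0,.012,.1)]
    cv2.polylines(L,[np.array([pr(p) for p in ring]).astype(np.int32)],False,6,9 if c=="scene" else 8)
    return L
def cost(c,o,yaw):
    im=ims[c];u,v=PF(c,np.array([.484,-.183,.07])).astype(int);x0,y0,w,h=u-12,v-(12 if c=="scene" else 12),24,26
    I=im[y0:y0+h,x0:x0+w].reshape(-1,3).astype(float)
    L=lab(c,o,yaw,x0,y0,w,h)
    A=np.stack([cv2.resize((L==k).astype(np.float32),(w,h),interpolation=cv2.INTER_AREA).ravel() for k in range(1,7)],1)
    A=np.c_[A,1-A.sum(1)]
    X=np.linalg.lstsq(A.T@A+1e-2*np.eye(7),A.T@I,rcond=None)[0]
    return np.abs(I-A@X).mean()
if __name__=="__main__":
    for c in ims:
        R=[]
        for yaw in np.arange(0,3.14,.1745):
            b=min((cost(c,np.array([.484+dx,-.183+dy,0]),yaw),dx,dy) for dx in np.arange(-.009,.0091,.003) for dy in np.arange(-.009,.0091,.003))
            R.append((np.degrees(yaw).round(),)+tuple(np.round(b,3)))
        print(c,sorted(R,key=lambda r:r[1])[:6],[r[1] for r in R])
E
python3 fit.py
```

```text
Traceback (most recent call last):
  File "fit.py", line 31, in <module>
    b=min((cost(c,np.array([.484+dx,-.183+dy,0]),yaw),dx,dy) for dx in np.arange(-.009,.0091,.003) for dy in np.arange(-.009,.0091,.003))
  File "fit.py", line 31, in <genexpr>
    b=min((cost(c,np.array([.484+dx,-.183+dy,0]),yaw),dx,dy) for dx in np.arange(-.009,.0091,.003) for dy in np.arange(-.009,.0091,.003))
           ~~~~^^^^^^^^^^^^^^^^^^^^^^^^^^^^^^^^^^^^^^
  File "fit.py", line 22, in cost
    L=lab(c,o,yaw,x0,y0,w,h)
  File "fit.py", line 10, in lab
    fill([(x,y,z) for x,y in ci for z in(.02,.042)],1); fill([(x,y,.042) for x,y in ci],2)
    ~~~~^^^^^^^^^^^^^^^^^^^^^^^^^^^^^^^^^^^^^^^^^^^^^^
  File "fit.py", line 8, in fill
    def fill(pts,v): cv2.fillConvexPoly(L,cv2.convexHull(np.array([pr(p) for p in pts]).astype(np.int32)),v)
                                                                   ~~^^^
  File "fit.py", line 7, in pr
    def pr(p): x,y,z=p; return (PF(c,o+[cs*x-sn*y,sn*x+cs*y,z])-[x0,y0]+.5)*K
                                ~~^^^^^^^^^^^^^^^^^^^^^^^^^^^^^
  File "h.py", line 16, in PF
    c=manip.get_calibration(cam); q=np.linalg.inv(np.array(c["T"]))@np.r_[p,1]
ValueError: time passes only in moves, steps and waits
```

Cache the calibration.

```bash
sed -i '2a import functools\n@functools.lru_cache(None)\ndef cal(c): return manip.get_calibration(c)' h.py; sed -i 's/=manip.get_calibration(cam)/=cal(cam)/; s/np.array(manip.get_calibration(cam)/np.array(cal(cam)/' h.py; sed -i 's/manip.get_calibration(c)/cal(c)/' fit.py; time python3 fit.py; python3 -c "
from h import *;print(manip.state()['time'])"
```

```text
scene [(np.float64(50.0), np.float64(7.128), np.float64(0.0), np.float64(-0.003)), (np.float64(60.0), np.float64(7.446), np.float64(0.0), np.float64(-0.003)), (np.float64(40.0), np.float64(7.674), np.float64(0.0), np.float64(-0.003)), (np.float64(170.0), np.float64(8.138), np.float64(0.0), np.float64(-0.003)), (np.float64(160.0), np.float64(8.39), np.float64(0.0), np.float64(-0.003)), (np.float64(30.0), np.float64(8.394), np.float64(0.0), np.float64(-0.003))] [np.float64(8.426), np.float64(8.704), np.float64(8.75), np.float64(8.394), np.float64(7.674), np.float64(7.128), np.float64(7.446), np.float64(8.635), np.float64(9.076), np.float64(8.635), np.float64(8.872), np.float64(9.271), np.float64(9.456), np.float64(9.63), np.float64(9.334), np.float64(8.871), np.float64(8.39), np.float64(8.138)]
top [(np.float64(150.0), np.float64(16.332), np.float64(-0.009), np.float64(0.006)), (np.float64(140.0), np.float64(16.422), np.float64(-0.009), np.float64(0.006)), (np.float64(160.0), np.float64(16.47), np.float64(-0.009), np.float64(0.006)), (np.float64(170.0), np.float64(16.575), np.float64(-0.006), np.float64(0.006)), (np.float64(120.0), np.float64(16.659), np.float64(-0.009), np.float64(0.0)), (np.float64(110.0), np.float64(16.701), np.float64(-0.009), np.float64(0.0))] [np.float64(16.703), np.float64(17.424), np.float64(18.164), np.float64(17.912), np.float64(17.418), np.float64(16.905), np.float64(17.363), np.float64(17.449), np.float64(17.766), np.float64(17.729), np.float64(17.354), np.float64(16.701), np.float64(16.659), np.float64(16.759), np.float64(16.422), np.float64(16.332), np.float64(16.47), np.float64(16.575)]
1.3
real	0m7.254s
user	0m7.796s
sys	0m0.100s
```

```bash
cat > go.py <<'E'
import sys
from h import *
from scipy.spatial.transform import Rotation as Ro
s=manip.state();w,x,y,z=s["tool_rot"];R=Ro.from_quat([x,y,z,w]).as_matrix()
yaw=np.degrees(np.arctan2(R[1,1],R[0,1]))
print("t",round(s["time"],2),"pos",s["tool_pos"].round(4),"yaw",round(yaw,1),"w",round(s["gripper_width"],3),"F",s["contact_force"].round(1),"tilt z",R[:,2].round(3))
for i in range(1,len(sys.argv),4):
    t=[float(a) for a in sys.argv[i:i+4]]
    print("->",t,"off mm",(R.T@(np.array(t[:3])-s["tool_pos"])*1000).round(1),"twist",round(-np.radians((t[3]-yaw+180)%360-180),3))
E
python3 go.py .3 .39 .405 33 .36 .2 .405 -2 .42 0 .405 -38 .484 -.186 .36 -38
```

```text
t 1.3 pos [0.2363 0.5786 0.4047] yaw 67.8 w 0.997 F [ 0.5 -0.7  0.4] tilt z [-0. -0. -1.]
-> [0.3, 0.39, 0.405, 33.0] off mm [-130.3 -150.5   -0.3] twist 0.607
-> [0.36, 0.2, 0.405, -2.0] off mm [-2.577e+02 -3.037e+02 -3.000e-01] twist 1.218
-> [0.42, 0.0, 0.405, -38.0] off mm [-3.888e+02 -4.662e+02 -3.000e-01] twist 1.846
-> [0.484, -0.186, 0.36, -38.0] off mm [-518.4 -614.1   44.7] twist 1.846
```

>>> {"op": "play_rows", "data": {
  "increments": [
    {"offset":[-26,-30,0],"twist":0.12,"grip":0.7},
    {"offset":[-52,-60,0],"twist":0.24,"grip":0.7},
    {"offset":[-78,-90,0],"twist":0.36,"grip":0.7},
    {"offset":[-104,-120,0],"twist":0.48,"grip":0.7},
    {"offset":[-130,-150,0],"twist":0.6,"grip":0.7}
  ]
}}

```text
time: 1.72
tool_pos: [0.3, 0.3889, 0.4047]
tool_rot: [0.0, 0.476, 0.879, 0.0]
contact_force: [0.9, -0.7, 1.6]
gripper_width: 0.702
```

```bash
python3 go.py .36 .2 .405 -2 
```

```text
t 1.72 pos [0.3    0.3889 0.4047] yaw 33.1 w 0.702 F [ 0.9 -0.7  1.6] tilt z [ 0.  0. -1.]
-> [0.36, 0.2, 0.405, -2.0] off mm [-191.   -53.    -0.3] twist 0.613
```

>>> {"op": "play_rows", "data": {
  "increments": [
    {"offset":[-38,-10,0],"twist":0.12,"grip":0.7},
    {"offset":[-76,-21,0],"twist":0.24,"grip":0.7},
    {"offset":[-115,-32,0],"twist":0.36,"grip":0.7},
    {"offset":[-153,-42,0],"twist":0.48,"grip":0.7},
    {"offset":[-191,-53,0],"twist":0.6,"grip":0.7}
  ]
}}

```text
time: 2.13
tool_pos: [0.3608, 0.2002, 0.405]
tool_rot: [0.0, 0.715, 0.699, 0.001]
contact_force: [1.1, 0.3, 0.5]
gripper_width: 0.698
```

>>> {"op": "play_rows", "data": {
  "increments": [
    {"offset":[-38,12,0],"twist":0.12,"grip":0.7},
    {"offset":[-76,24,0],"twist":0.24,"grip":0.7},
    {"offset":[-114,36,0],"twist":0.36,"grip":0.7},
    {"offset":[-152,48,0],"twist":0.48,"grip":0.7},
    {"offset":[-190,60,0],"twist":0.6,"grip":0.7}
  ]
}}

```text
time: 2.55
tool_pos: [0.4175, 0.009, 0.4052]
tool_rot: [0.0, 0.89, 0.456, 0.001]
contact_force: [0.8, 1.0, -0.5]
gripper_width: 0.7
```

```bash
python3 go.py .484 -.186 .37 -38 
```

```text
t 2.55 pos [0.4175 0.009  0.4052] yaw -35.7 w 0.7 F [ 0.8  1.  -0.5] tilt z [ 0.002 -0.    -1.   ]
-> [0.484, -0.186, 0.37, -38.0] off mm [-119.5  167.7   35.3] twist 0.04
```

>>> {"op": "play_rows", "data": {
  "increments": [
    {"offset":[-24,33,0],"twist":0.02,"grip":0.7},
    {"offset":[-48,67,5],"twist":0.04,"grip":0.7},
    {"offset":[-72,101,15],"twist":0.04,"grip":0.7},
    {"offset":[-96,134,25],"twist":0.04,"grip":0.7},
    {"offset":[-119.5,168,35],"twist":0.04,"grip":0.7}
  ]
}}

```text
time: 2.97
tool_pos: [0.4848, -0.1836, 0.3703]
tool_rot: [0.0, 0.898, 0.441, 0.0]
contact_force: [0.4, 1.3, -0.1]
gripper_width: 0.699
```

>>> {"op": "play_rows", "data": {
  "increments": [
    {"offset":[0,0,0],"twist":0,"grip":0.7}
  ]
}}

```text
time: 3.05
tool_pos: [0.4853, -0.1864, 0.3674]
tool_rot: [-0.001, 0.899, 0.439, -0.002]
contact_force: [-0.2, 0.0, 0.4]
gripper_width: 0.699
```

```bash
python3 go.py .484 -.186 .24 -38; python3 - <<'E'
from h import *
ims=[]
for c in("scene","top"):
    a=manip.grab_frame(c);u,v=PF(c,[.484,-.186,.13]).astype(int)
    cv2.imwrite(f"pics/{c}1.png",a)
    ims.append(cv2.resize(a[v-30:v+30,u-30:u+30],(400,400),interpolation=cv2.INTER_CUBIC))
    find("dish_brush",c);find("brush_loop",c)
cv2.imwrite("pics/c1.png",np.hstack(ims))
E
```

```text
t 3.05 pos [ 0.4853 -0.1864  0.3674] yaw -38.0 w 0.699 F [-0.2  0.   0.4] tilt z [-0.004 -0.    -1.   ]
-> [0.484, -0.186, 0.24, -38.0] off mm [-1.000e-01 -9.000e-01  1.274e+02] twist 0.001
scene tip_of dish_brush 0.85 [ 0.3733 -0.1483  0.0044] [243. 234.]
scene tip_of dish_brush 0.69 [ 0.4848 -0.1857 -0.0027] [253. 268.]
scene tip_of brush_loop 0.79 [ 0.4859 -0.1873  0.114 ] [245. 250.]
top tip_of dish_brush 0.37 [ 0.4834 -0.1826 -0.0011] [379. 214.]
top tip_of brush_loop 0.36 [ 0.4865 -0.1869  0.1116] [386. 207.]
top tip_of brush_loop 0.27 [ 0.7284 -0.2887  0.0011] [407. 141.]
```

View pics/c1.png

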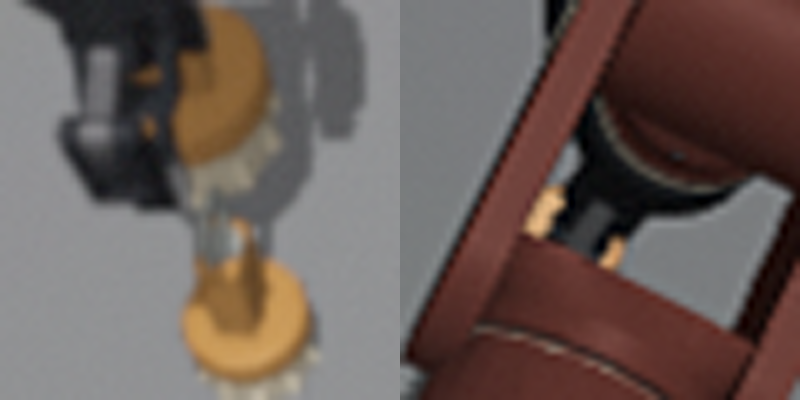

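The left crop shows the small brush upright at (247,315), its loop at (215,240), with the gripper above it. The networks agree on (0.485,-0.186), so I'll descend and close.

>>> {"op": "play_rows", "data": {
  "increments": [
    {"offset":[0,-0.5,30],"twist":0,"grip":0.7},
    {"offset":[0,-0.5,60],"twist":0,"grip":0.7},
    {"offset":[0,-0.5,85],"twist":0,"grip":0.7},
    {"offset":[0,-0.5,108],"twist":0,"grip":0.7},
    {"offset":[0,-0.5,127],"twist":0,"grip":0.7}
  ]
}}

```text
time: 3.77
tool_pos: [0.4838, -0.1795, 0.2423]
tool_rot: [-0.0, 0.897, 0.442, 0.0]
contact_force: [-0.6, 0.2, 0.6]
gripper_width: 0.699
```

>>> {"op": "play_rows", "data": {
  "increments": [
    {"offset":[0,0,0],"twist":0,"grip":0.6},
    {"offset":[0,0,0],"twist":0,"grip":0.5},
    {"offset":[0,0,0],"twist":0,"grip":0.4},
    {"offset":[0,0,0],"twist":0,"grip":0.3},
    {"offset":[0,0,0],"twist":0,"grip":0.2}
  ]
}}

```text
time: 4.18
tool_pos: [0.4852, -0.1813, 0.2459]
tool_rot: [0.002, 0.897, 0.441, 0.001]
contact_force: [0.8, 1.6, 3.6]
gripper_width: 0.33
```

>>> {"op": "play_rows", "data": {
  "increments": [
    {"offset":[0,0,0],"twist":0,"grip":0.1},
    {"offset":[0,0,0],"twist":0,"grip":0.1},
    {"offset":[0,0,0],"twist":0,"grip":0.1},
    {"offset":[0,0,0],"twist":0,"grip":0.1}
  ]
}}

```text
time: 4.52
tool_pos: [0.4853, -0.1815, 0.2458]
tool_rot: [0.002, 0.897, 0.441, 0.001]
contact_force: [-0.4, 1.9, 6.5]
gripper_width: 0.325
```

```bash
python3 go.py; python3 - <<'E'
from h import *
manip.grab_frame("scene");find("dish_brush","scene");find("brush_loop","scene")
E
```

```text
t 4.52 pos [ 0.4853 -0.1815  0.2458] yaw -37.6 w 0.325 F [-0.4  1.9  6.5] tilt z [ 0.004 -0.002 -1.   ]
scene tip_of dish_brush 0.5 [ 0.4852 -0.1887 -0.003 ] [252. 269.]
scene tip_of brush_loop 0.48 [ 0.4849 -0.1857  0.1139] [246. 249.]
```

Width 0.325 × 85 = 27.6 mm, so the 28 mm axis is gripped as intended. Now lift and carry.

>>> {"op": "play_rows", "data": {
  "increments": [
    {"offset":[0,0,-20],"twist":0,"grip":0.1},
    {"offset":[0,0,-45],"twist":0,"grip":0.1},
    {"offset":[0,0,-75],"twist":0,"grip":0.1},
    {"offset":[0,0,-100],"twist":0,"grip":0.1},
    {"offset":[0,0,-115],"twist":0,"grip":0.1}
  ]
}}

```text
time: 5.08
tool_pos: [0.4846, -0.1813, 0.3621]
tool_rot: [0.002, 0.897, 0.441, 0.001]
contact_force: [0.6, -0.3, -0.3]
gripper_width: 0.324
```

```bash
python3 go.py .628 .02 .36 0.5
```

```text
t 5.08 pos [ 0.4846 -0.1813  0.3621] yaw -37.6 w 0.324 F [ 0.6 -0.3 -0.3] tilt z [ 0.004 -0.002 -1.   ]
-> [0.628, 0.02, 0.36, 0.5] off mm [247.   -9.5   2.2] twist -0.666
```

>>> {"op": "play_rows", "data": {
  "increments": [
    {"offset":[30,-1,0],"twist":-0.1,"grip":0.1},
    {"offset":[62,-2,0],"twist":-0.2,"grip":0.1},
    {"offset":[95,-4,1],"twist":-0.32,"grip":0.1},
    {"offset":[128,-5,2],"twist":-0.44,"grip":0.1},
    {"offset":[160,-6,2],"twist":-0.56,"grip":0.1}
  ]
}}

```text
time: 5.5
tool_pos: [0.5777, -0.0493, 0.3563]
tool_rot: [-0.0, 0.739, 0.674, -0.0]
contact_force: [-0.4, -0.7, -1.7]
gripper_width: 0.327
```

```bash
python3 go.py .628 .02 .36 0.5
```

```text
t 5.5 pos [ 0.5777 -0.0493  0.3563] yaw -5.2 w 0.327 F [-0.4 -0.7 -1.7] tilt z [-0. -0. -1.]
-> [0.628, 0.02, 0.36, 0.5] off mm [73.6 43.8 -3.8] twist -0.1
```

>>> {"op": "play_rows", "data": {
  "increments": [
    {"offset":[25,15,-2],"twist":-0.05,"grip":0.1},
    {"offset":[50,30,-4],"twist":-0.1,"grip":0.1},
    {"offset":[73,44,-4],"twist":-0.1,"grip":0.1},
    {"offset":[73,44,-4],"twist":-0.1,"grip":0.1},
    {"offset":[73,44,-4],"twist":-0.1,"grip":0.1}
  ]
}}

```text
time: 5.92
tool_pos: [0.6283, 0.0186, 0.3601]
tool_rot: [-0.0, 0.705, 0.709, -0.0]
contact_force: [-0.5, -0.5, -1.6]
gripper_width: 0.328
```

```bash
python3 go.py; python3 - <<'E'
from h import *
ims=[]
for c in("scene","top"):
  for i in range(2):
    a=manip.grab_frame(c)
    for q in("dish_brush","brush_loop","rail_hook","rail_grip"): find(q,c)
  u,v=PF(c,[.628,.06,.19]).astype(int)
  cv2.imwrite(f"pics/{c}2.png",a)
  ims.append(cv2.resize(a[v-40:v+40,u-40:u+40],(400,400),interpolation=cv2.INTER_CUBIC))
cv2.imwrite("pics/c2.png",np.hstack(ims))
E
```

```text
t 5.92 pos [0.6283 0.0186 0.3601] yaw 0.3 w 0.328 F [-0.5 -0.5 -1.6] tilt z [-0.001 -0.    -1.   ]
scene tip_of dish_brush 0.9 [0.6305 0.011  0.1134] [338. 245.]
scene tip_of dish_brush 0.63 [ 0.3717 -0.1468  0.0051] [243. 234.]
scene tip_of brush_loop 0.77 [ 0.3769 -0.1487  0.164 ] [233. 205.]
scene tip_of brush_loop 0.64 [0.6302 0.0112 0.2301] [339. 222.]
scene tip_of rail_hook 0.57 [0.6293 0.1172 0.198 ] [370. 206.]
scene tip_of rail_grip 0.57 [0.5602 0.1784 0.2032] [369. 177.]
scene tip_of dish_brush 0.9 [ 0.3737 -0.1469  0.0015] [243. 235.]
scene tip_of dish_brush 0.66 [0.6295 0.0093 0.1123] [337. 246.]
scene tip_of brush_loop 0.94 [ 0.3784 -0.1458  0.1648] [234. 205.]
scene tip_of brush_loop 0.91 [0.6286 0.0107 0.229 ] [338. 222.]
scene tip_of rail_hook 0.58 [ 0.7754 -0.1179 -0.0012] [335. 332.]
scene tip_of rail_grip 0.59 [0.5595 0.1804 0.2067] [369. 176.]
scene tip_of rail_grip 0.52 [ 0.6708 -0.3764  0.0051] [228. 364.]
top tip_of dish_brush 0.65 [ 0.3735 -0.1422 -0.0009] [368. 248.]
top tip_of dish_brush 0.48 [0.6297 0.0161 0.115 ] [317. 163.]
top tip_of dish_brush 0.2 [0.609  0.4653 0.0033] [182. 181.]
top tip_of brush_loop 0.83 [ 0.3696 -0.1405  0.1654] [375. 245.]
top tip_of brush_loop 0.58 [0.6297 0.0124 0.2262] [319. 153.]
top tip_of brush_loop 0.32 [ 0.5534  0.1233 -0.0012] [286. 195.]
top tip_of rail_hook 0.46 [0.6263 0.1213 0.1971] [281. 158.]
top tip_of rail_grip 0.73 [ 0.6702 -0.3747 -0.0022] [433. 157.]
top tip_of rail_grip 0.69 [0.5573 0.1776 0.2042] [262. 181.]
top tip_of dish_brush 0.64 [ 0.3741 -0.1423 -0.0013] [368. 247.]
top tip_of dish_brush 0.57 [0.6281 0.0163 0.1144] [317. 164.]
top tip_of brush_loop 0.91 [ 0.3677 -0.1394  0.168 ] [374. 245.]
top tip_of brush_loop 0.53 [0.6315 0.015  0.2322] [318. 152.]
top tip_of rail_hook 0.45 [0.6276 0.12   0.1963] [282. 158.]
top tip_of rail_grip 0.54 [0.558  0.1789 0.206 ] [261. 181.]
```

View pics/c2.png

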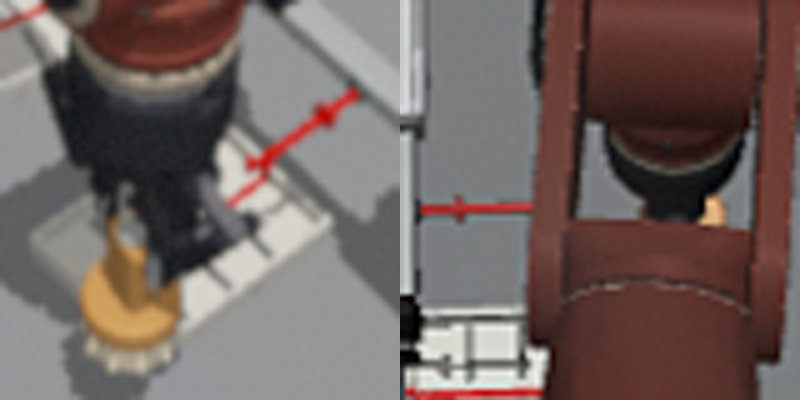

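The left crop shows the loop at (120,215) between the fingers and the hook's free end at (258,163). The loop measures (0.629, 0.0125, 0.229) and the bar sits at x≈0.628. Lower 30 mm, then thread along +y.

>>> {"op": "play_rows", "data": {
  "increments": [
    {"offset":[10,0,10],"twist":0,"grip":0.1},
    {"offset":[20,0,20],"twist":0,"grip":0.1},
    {"offset":[30,0,30],"twist":0,"grip":0.1},
    {"offset":[40,0,30],"twist":0,"grip":0.1},
    {"offset":[50,0,30],"twist":0,"grip":0.1}
  ]
}}

```text
time: 7.33
tool_pos: [0.6273, 0.0692, 0.3282]
tool_rot: [-0.001, 0.706, 0.708, -0.001]
contact_force: [-0.4, 0.5, -0.6]
gripper_width: 0.328
```

>>> {"op": "play_rows", "data": {
  "increments": [
    {"offset":[8,0,0],"twist":0,"grip":0.1},
    {"offset":[16,0,0],"twist":0,"grip":0.1},
    {"offset":[24,0,0],"twist":0,"grip":0.1},
    {"offset":[24,0,0],"twist":0,"grip":0.1}
  ]
}}

```text
time: 7.67
tool_pos: [0.628, 0.0932, 0.331]
tool_rot: [0.0, 0.705, 0.709, 0.001]
contact_force: [-0.2, -0.3, -0.2]
gripper_width: 0.327
```

```bash
python3 go.py .628 .118 .330 0.5; python3 - <<'E'
from h import *
ims=[]
for c in("scene","top"):
  a=manip.grab_frame(c)
  for q in("dish_brush","brush_loop","rail_hook"): find(q,c)
  u,v=PF(c,[.628,.09,.19]).astype(int)
  cv2.imwrite(f"pics/{c}3.png",a)
  ims.append(cv2.resize(a[v-30:v+30,u-30:u+30],(400,400),interpolation=cv2.INTER_CUBIC))
cv2.imwrite("pics/c3.png",np.hstack(ims))
E
```

```text
t 7.67 pos [0.628  0.0932 0.331 ] yaw 0.3 w 0.327 F [-0.2 -0.3 -0.2] tilt z [ 0.001  0.001 -1.   ]
-> [0.628, 0.118, 0.33, 0.5] off mm [24.8  0.2  1. ] twist -0.004
scene tip_of dish_brush 0.88 [0.6312 0.0873 0.0823] [358. 236.]
scene tip_of dish_brush 0.81 [ 0.3723 -0.1444  0.0038] [244. 233.]
scene tip_of dish_brush 0.25 [ 0.7657 -0.1957 -0.0025] [309. 348.]
scene tip_of brush_loop 0.89 [ 0.3752 -0.1476  0.1658] [233. 204.]
scene tip_of brush_loop 0.71 [0.6275 0.0851 0.201 ] [360. 212.]
scene tip_of brush_loop 0.19 [ 0.7655 -0.1918 -0.003 ] [310. 347.]
top tip_of dish_brush 0.58 [0.6288 0.0931 0.0811] [293. 167.]
top tip_of dish_brush 0.58 [ 0.3753 -0.1426 -0.0009] [369. 247.]
top tip_of brush_loop 0.72 [0.6312 0.091  0.0838] [294. 166.]
top tip_of brush_loop 0.69 [ 0.3696 -0.1433  0.1672] [376. 245.]
top tip_of rail_hook 0.43 [0.6263 0.1182 0.1969] [282. 158.]
```

View pics/c3.png

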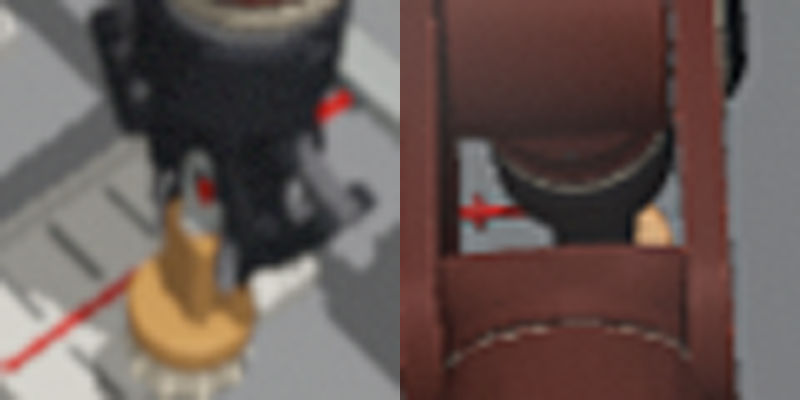

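The left crop shows the red tip at (205,190) right inside the loop's hole, with no contact force. Advance 25 mm, then lower.

>>> {"op": "play_rows", "data": {
  "increments": [
    {"offset":[8,0,0.5],"twist":0,"grip":0.1},
    {"offset":[16,0,1],"twist":0,"grip":0.1},
    {"offset":[25,0,1],"twist":0,"grip":0.1},
    {"offset":[25,0,1],"twist":0,"grip":0.1}
  ]
}}

```text
time: 8.4
tool_pos: [0.6276, 0.1185, 0.3293]
tool_rot: [-0.0, 0.705, 0.709, 0.0]
contact_force: [0.7, -0.5, -0.1]
gripper_width: 0.328
```

>>> {"op": "play_rows", "data": {
  "increments": [
    {"offset":[0,0,5],"twist":0,"grip":0.1},
    {"offset":[0,0,10],"twist":0,"grip":0.1},
    {"offset":[0,0,13],"twist":0,"grip":0.1},
    {"offset":[0,0,13],"twist":0,"grip":0.1}
  ]
}}

```text
time: 8.73
tool_pos: [0.6277, 0.1165, 0.3155]
tool_rot: [-0.0, 0.706, 0.708, -0.0]
contact_force: [-0.4, -0.8, -0.3]
gripper_width: 0.328
```

>>> {"op": "play_rows", "data": {
  "increments": [
    {"offset":[0,0,1],"twist":0,"grip":0.1},
    {"offset":[0,0,1.5],"twist":0,"grip":0.32},
    {"offset":[0,0,1.5],"twist":0,"grip":0.36},
    {"offset":[0,0,1.5],"twist":0,"grip":0.45},
    {"offset":[0,0,1.5],"twist":0,"grip":0.6}
  ]
}}

```text
time: 9.15
tool_pos: [0.6278, 0.1166, 0.3148]
tool_rot: [0.0, 0.706, 0.708, 0.0]
contact_force: [-0.1, -0.7, 0.9]
gripper_width: 0.577
```

>>> {"op": "play_rows", "data": {
  "increments": [
    {"offset":[0,0,0],"twist":0,"grip":0.75},
    {"offset":[0,0,0],"twist":0,"grip":0.75},
    {"offset":[0,0,0],"twist":0,"grip":0.75}
  ]
}}

```text
time: 9.4
tool_pos: [0.6278, 0.1167, 0.3148]
tool_rot: [0.0, 0.706, 0.708, 0.0]
contact_force: [0.0, -0.0, 0.3]
gripper_width: 0.747
```

```bash
python3 go.py; python3 - <<'E'
from h import *
ims=[]
for c in("scene","top"):
  a=manip.grab_frame(c)
  for q in("dish_brush","brush_loop"): find(q,c)
  u,v=PF(c,[.628,.11,.17]).astype(int)
  cv2.imwrite(f"pics/{c}4.png",a)
  ims.append(cv2.resize(a[v-30:v+30,u-30:u+30],(400,400),interpolation=cv2.INTER_CUBIC))
cv2.imwrite("pics/c4.png",np.hstack(ims))
E
```

```text
t 9.4 pos [0.6278 0.1167 0.3148] yaw 0.2 w 0.747 F [ 0.  -0.   0.3] tilt z [ 0. -0. -1.]
scene tip_of dish_brush 0.95 [ 0.375  -0.1473  0.0022] [243. 235.]
scene tip_of dish_brush 0.76 [0.6275 0.1102 0.0661] [363. 234.]
scene tip_of brush_loop 0.8 [0.6283 0.1118 0.186 ] [367. 210.]
scene tip_of brush_loop 0.75 [ 0.3754 -0.1488  0.1634] [232. 205.]
scene tip_of brush_loop 0.46 [ 0.7296 -0.2913  0.0019] [270. 361.]
top tip_of dish_brush 0.8 [ 0.3735 -0.1449 -0.0007] [369. 248.]
top tip_of brush_loop 0.61 [ 0.3684 -0.141   0.1673] [375. 245.]
top tip_of brush_loop 0.38 [ 0.6693 -0.3765 -0.0042] [433. 158.]
```

View pics/c4.png

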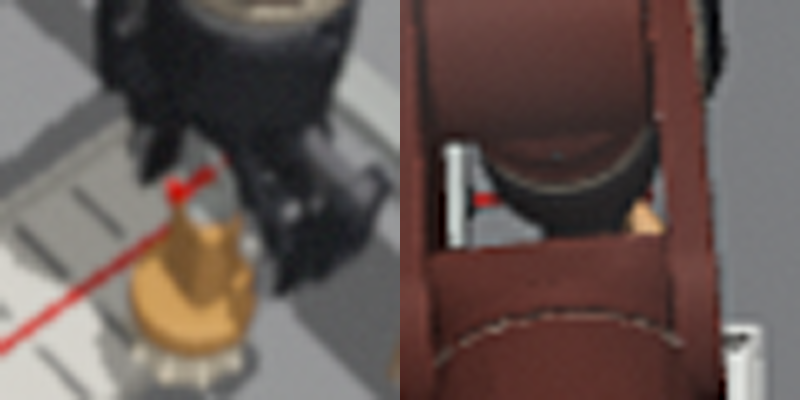

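The left crop shows the red bar through the loop at (195,185) with the brush hanging and the jaws open. Now retreat upward and go over the grip.

>>> {"op": "play_rows", "data": {
  "increments": [
    {"offset":[0,0,-12],"twist":0,"grip":0.75},
    {"offset":[0,0,-30],"twist":0,"grip":0.75},
    {"offset":[0,0,-65],"twist":0,"grip":0.75},
    {"offset":[0,0,-105],"twist":0,"grip":0.75},
    {"offset":[0,0,-145],"twist":0,"grip":0.6}
  ]
}}

```text
time: 10.12
tool_pos: [0.6274, 0.1167, 0.4616]
tool_rot: [-0.0, 0.706, 0.708, -0.0]
contact_force: [-0.2, 0.3, -0.0]
gripper_width: 0.625
```

```bash
python3 go.py .558 .1785 .46 0.5 .558 .1785 .39 0.5
```

```text
t 10.12 pos [0.6274 0.1167 0.4616] yaw 0.2 w 0.625 F [-0.2  0.3 -0. ] tilt z [-0.001 -0.    -1.   ]
-> [0.558, 0.1785, 0.46, 0.5] off mm [ 62.  -69.2   1.7] twist -0.006
-> [0.558, 0.1785, 0.39, 0.5] off mm [ 62.  -69.1  71.7] twist -0.006
```

>>> {"op": "play_rows", "data": {
  "increments": [
    {"offset":[20,-23,0],"twist":-0.006,"grip":0.6},
    {"offset":[41,-46,0],"twist":-0.006,"grip":0.6},
    {"offset":[62,-69,0],"twist":-0.006,"grip":0.6},
    {"offset":[62,-69,0],"twist":-0.006,"grip":0.6}
  ]
}}

```text
time: 10.45
tool_pos: [0.5558, 0.1811, 0.4617]
tool_rot: [-0.0, 0.703, 0.712, 0.001]
contact_force: [0.8, 0.1, -0.6]
gripper_width: 0.603
```

```bash
python3 go.py .558 .1785 .39 0.5; python3 - <<'E'
from h import *
ims=[]
for c in("scene","top"):
  a=manip.grab_frame(c)
  for q in("dish_brush","brush_loop","rail_hook","rail_grip","drip_tray"): find(q,c)
  u,v=PF(c,[.59,.13,.17]).astype(int)
  cv2.imwrite(f"pics/{c}5.png",a)
  ims.append(cv2.resize(a[v-36:v+36,u-36:u+36],(400,400),interpolation=cv2.INTER_CUBIC))
cv2.imwrite("pics/c5.png",np.hstack(ims))
E
```

```text
t 10.45 pos [0.5558 0.1811 0.4617] yaw 0.7 w 0.603 F [ 0.8  0.1 -0.6] tilt z [ 0.001  0.002 -1.   ]
-> [0.558, 0.1785, 0.39, 0.5] off mm [-2.8  2.1 71.7] twist 0.004
scene tip_of dish_brush 0.95 [ 0.3745 -0.1458  0.0036] [244. 234.]
scene tip_of dish_brush 0.59 [0.6301 0.111  0.068 ] [364. 234.]
scene tip_of brush_loop 0.8 [ 0.3746 -0.1473  0.1624] [233. 205.]
scene tip_of brush_loop 0.64 [0.6317 0.1084 0.1828] [367. 212.]
scene tip_of rail_hook 0.66 [0.6306 0.1188 0.1987] [370. 206.]
scene tip_of rail_grip 0.47 [0.5602 0.1802 0.207 ] [369. 176.]
scene tip_of drip_tray 0.91 [ 0.5536  0.1242 -0.0015] [349. 226.]
scene tip_of drip_tray 0.87 [0.2603 0.3276 0.0015] [338. 143.]
scene tip_of drip_tray 0.64 [ 0.3503  0.1138 -0.0013] [306. 188.]
scene tip_of drip_tray 0.34 [0.63   0.1109 0.1864] [368. 210.]
top tip_of dish_brush 0.6 [ 0.3733 -0.1407 -0.0011] [368. 248.]
top tip_of dish_brush 0.54 [0.6248 0.1183 0.069 ] [285. 169.]
top tip_of brush_loop 0.78 [ 0.3707 -0.1431  0.1679] [376. 244.]
top tip_of brush_loop 0.65 [0.6287 0.1121 0.1805] [285. 159.]
top tip_of rail_hook 0.5 [ 0.7747 -0.1085  0.0024] [353. 129.]
top tip_of rail_hook 0.37 [0.6256 0.1182 0.1962] [282. 158.]
top tip_of rail_grip 0.43 [0.5561 0.179  0.2053] [261. 182.]
top tip_of drip_tray 0.97 [0.3385 0.1147 0.0014] [289. 261.]
top tip_of drip_tray 0.95 [ 0.5528  0.1202 -0.0014] [287. 195.]
top tip_of drip_tray 0.71 [0.2598 0.3303 0.0021] [222. 288.]
top tip_of drip_tray 0.37 [ 0.6684 -0.376  -0.0052] [433. 158.]
```

View pics/c5.png

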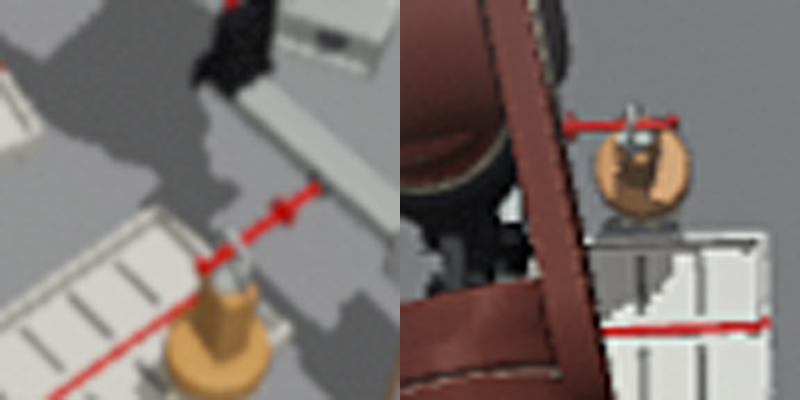

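The brush hangs free on the bar (left crop (235,245); right crop loop at (633,125), between collar and tip). Descend on the grip and close.

>>> {"op": "play_rows", "data": {
  "increments": [
    {"offset":[-1,1,15],"twist":0,"grip":0.6},
    {"offset":[-2,1,32],"twist":0,"grip":0.6},
    {"offset":[-2,1,50],"twist":0,"grip":0.6},
    {"offset":[-2,1,70],"twist":0,"grip":0.6},
    {"offset":[-2,1,70],"twist":0,"grip":0.6}
  ]
}}

```text
time: 11.47
tool_pos: [0.5584, 0.1761, 0.3834]
tool_rot: [-0.003, 0.704, 0.71, -0.004]
contact_force: [-0.9, -0.1, -0.7]
gripper_width: 0.598
```

>>> {"op": "play_rows", "data": {
  "increments": [
    {"offset":[0,0,0],"twist":0,"grip":0.45},
    {"offset":[0,0,0],"twist":0,"grip":0.35},
    {"offset":[0,0,0],"twist":0,"grip":0.25},
    {"offset":[0,0,0],"twist":0,"grip":0.1},
    {"offset":[0,0,0],"twist":0,"grip":0.0}
  ]
}}

```text
time: 11.88
tool_pos: [0.5579, 0.1767, 0.3916]
tool_rot: [-0.003, 0.704, 0.71, -0.003]
contact_force: [-19.4, -2.0, 9.1]
gripper_width: 0.157
```

>>> {"op": "play_rows", "data": {
  "increments": [
    {"offset":[0,0,0],"twist":0,"grip":0.0},
    {"offset":[0,0,0],"twist":0,"grip":0.0},
    {"offset":[0,0,0],"twist":0,"grip":0.0},
    {"offset":[0,0,0],"twist":0,"grip":0.0},
    {"offset":[0,0,0],"twist":0,"grip":0.0}
  ]
}}

```text
time: 12.3
tool_pos: [0.5578, 0.1767, 0.3916]
tool_rot: [-0.003, 0.704, 0.71, -0.003]
contact_force: [-18.2, -2.0, 7.5]
gripper_width: 0.158
```

```bash
python3 go.py
```

```text
t 12.3 pos [0.5578 0.1767 0.3916] yaw 0.5 w 0.158 F [-18.2  -2.    7.5] tilt z [-0.008 -0.001 -1.   ]
```

>>> {"op": "play_rows", "data": {
  "increments": [
    {"offset":[0,-2,0],"twist":0,"grip":0.0},
    {"offset":[0,-5,0],"twist":0,"grip":0.0},
    {"offset":[0,-9,0],"twist":0,"grip":0.0},
    {"offset":[0,-13,0],"twist":0,"grip":0.0},
    {"offset":[0,-17,0],"twist":0,"grip":0.0}
  ]
}}

```text
time: 12.72
tool_pos: [0.5433, 0.1764, 0.3916]
tool_rot: [0.001, 0.704, 0.71, 0.002]
contact_force: [6.1, 1.3, 1.4]
gripper_width: 0.159
```

>>> {"op": "play_rows", "data": {
  "increments": [
    {"offset":[0,-4,0],"twist":0,"grip":0.0},
    {"offset":[0,-8,0],"twist":0,"grip":0.0},
    {"offset":[0,-12,0],"twist":0,"grip":0.0},
    {"offset":[0,-16,0],"twist":0,"grip":0.0},
    {"offset":[0,-20,0],"twist":0,"grip":0.0}
  ]
}}

```text
time: 13.13
tool_pos: [0.5233, 0.1762, 0.3916]
tool_rot: [0.001, 0.704, 0.71, 0.002]
contact_force: [6.5, 1.1, 0.4]
gripper_width: 0.158
```

```bash
python3 go.py .483 .176 .3916 .5
```

```text
t 13.13 pos [0.5233 0.1762 0.3916] yaw 0.5 w 0.158 F [6.5 1.1 0.4] tilt z [ 0.005  0.001 -1.   ]
-> [0.483, 0.176, 0.3916, 0.5] off mm [  0.1 -40.3  -0.2] twist -0.0
```

>>> {"op": "play_rows", "data": {
  "increments": [
    {"offset":[0,-4,0],"twist":0,"grip":0.0},
    {"offset":[0,-8,0],"twist":0,"grip":0.0},
    {"offset":[0,-12,0],"twist":0,"grip":0.0},
    {"offset":[0,-16,0],"twist":0,"grip":0.0},
    {"offset":[0,-20,0],"twist":0,"grip":0.0}
  ]
}}

```text
time: 13.55
tool_pos: [0.5033, 0.176, 0.3916]
tool_rot: [0.001, 0.704, 0.71, 0.002]
contact_force: [7.8, 0.7, -0.2]
gripper_width: 0.156
```

>>> {"op": "play_rows", "data": {
  "increments": [
    {"offset":[0,-4,0],"twist":0,"grip":0.0},
    {"offset":[0,-8,0],"twist":0,"grip":0.0},
    {"offset":[0,-12,0],"twist":0,"grip":0.0},
    {"offset":[0,-16,0],"twist":0,"grip":0.0},
    {"offset":[0,-19,0],"twist":0,"grip":0.0}
  ]
}}

```text
time: 13.97
tool_pos: [0.4843, 0.1759, 0.3916]
tool_rot: [0.001, 0.704, 0.71, 0.002]
contact_force: [8.1, 1.9, -1.0]
gripper_width: 0.154
```

>>> {"op": "play_rows", "data": {
  "increments": [
    {"offset":[0,-2,0],"twist":0,"grip":0.0},
    {"offset":[0,-3,0],"twist":0,"grip":0.0},
    {"offset":[0,-3,0],"twist":0,"grip":0.0},
    {"offset":[0,-3,0],"twist":0,"grip":0.0},
    {"offset":[0,-3,0],"twist":0,"grip":0.0}
  ]
}}

```text
time: 14.38
tool_pos: [0.4814, 0.1759, 0.3916]
tool_rot: [0.001, 0.704, 0.71, 0.002]
contact_force: [7.0, 1.9, -0.3]
gripper_width: 0.153
```

```bash
python3 go.py; python3 - <<'E'
from h import *
ims=[]
for c in("scene","top"):
  for i in range(2):
    a=manip.grab_frame(c)
    for q in("dish_brush","brush_loop","rail_hook","drip_tray"): find(q,c)
  u,v=PF(c,[.555,.12,.13]).astype(int)
  cv2.imwrite(f"pics/{c}6.png",a)
  ims.append(cv2.resize(a[v-36:v+36,u-36:u+36],(400,400),interpolation=cv2.INTER_CUBIC))
cv2.imwrite("pics/c6.png",np.hstack(ims))
E
```

```text
t 14.38 pos [0.4814 0.1759 0.3916] yaw 0.5 w 0.153 F [ 7.   1.9 -0.3] tilt z [ 0.005  0.001 -1.   ]
scene tip_of dish_brush 0.83 [0.5548 0.1118 0.066 ] [347. 217.]
scene tip_of dish_brush 0.68 [ 0.3748 -0.1446  0.0053] [244. 234.]
scene tip_of brush_loop 0.87 [ 0.3759 -0.1469  0.1652] [233. 204.]
scene tip_of brush_loop 0.63 [0.555  0.1123 0.1858] [349. 192.]
scene tip_of rail_hook 0.53 [0.5523 0.1146 0.1987] [349. 188.]
scene tip_of drip_tray 0.65 [ 0.347   0.1122 -0.0029] [305. 188.]
scene tip_of drip_tray 0.62 [ 0.261   0.33   -0.0012] [338. 143.]
scene tip_of drip_tray 0.56 [0.5552 0.1211 0.0015] [348. 227.]
scene tip_of dish_brush 0.63 [ 0.3747 -0.1452  0.0029] [244. 234.]
scene tip_of dish_brush 0.58 [0.5576 0.109  0.0679] [347. 218.]
scene tip_of dish_brush 0.18 [ 0.7775 -0.1199 -0.0031] [335. 333.]
scene tip_of brush_loop 0.79 [0.5554 0.1072 0.1822] [348. 194.]
scene tip_of brush_loop 0.79 [ 0.375  -0.1482  0.1638] [232. 205.]
scene tip_of rail_hook 0.72 [0.5544 0.11   0.0661] [346. 217.]
scene tip_of rail_hook 0.43 [0.5529 0.1168 0.1996] [350. 188.]
scene tip_of drip_tray 0.
[... 859 characters left out ...]
91.]
top tip_of dish_brush 0.65 [ 0.3723 -0.1427 -0.0048] [369. 248.]
top tip_of dish_brush 0.49 [0.6083 0.4681 0.0068] [181. 181.]
top tip_of brush_loop 0.82 [0.5531 0.1133 0.1834] [285. 184.]
top tip_of brush_loop 0.67 [ 0.3722 -0.1404  0.1686] [375. 244.]
top tip_of brush_loop 0.32 [0.6286 0.182  0.    ] [268. 174.]
top tip_of rail_hook 0.55 [0.5526 0.1231 0.1992] [281. 183.]
top tip_of drip_tray 0.8 [0.2599 0.3287 0.0005] [222. 288.]
top tip_of drip_tray 0.67 [5.523e-01 1.218e-01 5.000e-04] [286. 196.]
top tip_of drip_tray 0.58 [0.3394 0.1171 0.0041] [288. 260.]
top tip_of drip_tray 0.55 [ 0.7311 -0.2894  0.0009] [407. 140.]
top tip_of drip_tray 0.53 [ 0.7634 -0.1923 -0.0033] [377. 132.]
```

View pics/c6.png

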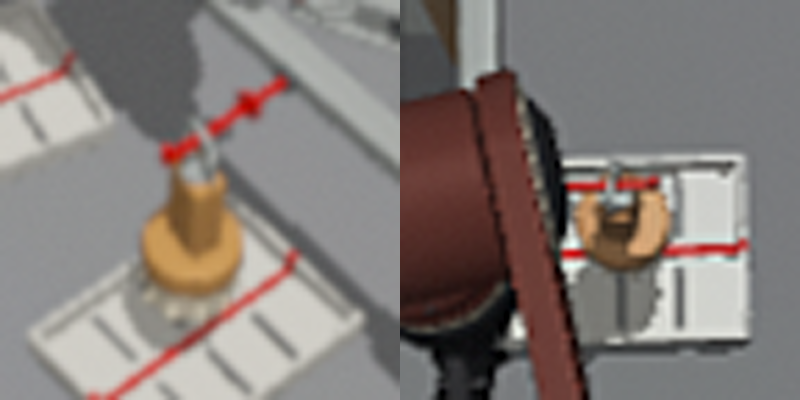

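The hook measures x≈0.553 against the tray line's 0.5525, and the brush hangs upright (left crop loop at (200,150), right crop at (615,185)). I'll settle briefly, then check for grip creep.

>>> {"op": "play_rows", "data": {
  "increments": [
    {"offset":[0,0,0],"twist":0,"grip":0.0},
    {"offset":[0,0,0],"twist":0,"grip":0.0},
    {"offset":[0,0,0],"twist":0,"grip":0.0},
    {"offset":[0,0,0],"twist":0,"grip":0.0},
    {"offset":[0,0,0],"twist":0,"grip":0.0}
  ]
}}

```text
time: 15.8
tool_pos: [0.4814, 0.1759, 0.3916]
tool_rot: [0.001, 0.704, 0.71, 0.002]
contact_force: [6.7, 1.1, 0.3]
gripper_width: 0.156
```

>>> {"op": "play_rows", "data": {
  "increments": [
    {"offset":[0,0,0],"twist":0,"grip":0.0},
    {"offset":[0,0,0],"twist":0,"grip":0.0},
    {"offset":[0,0,0],"twist":0,"grip":0.0},
    {"offset":[0,0,0],"twist":0,"grip":0.0},
    {"offset":[0,0,0],"twist":0,"grip":0.0}
  ]
}}

```text
time: 16.22
tool_pos: [0.4814, 0.1759, 0.3916]
tool_rot: [0.001, 0.704, 0.71, 0.002]
contact_force: [6.0, 1.7, 0.4]
gripper_width: 0.157
```

```bash
python3 go.py; python3 - <<'E'
from h import *
for c in("scene","top"):
  manip.grab_frame(c)
  for q in("dish_brush","brush_loop","rail_hook"): find(q,c)
E
```

```text
t 16.22 pos [0.4814 0.1759 0.3916] yaw 0.5 w 0.157 F [6.  1.7 0.4] tilt z [ 0.005  0.001 -1.   ]
scene tip_of dish_brush 0.95 [0.5555 0.1099 0.0651] [346. 217.]
scene tip_of brush_loop 0.74 [0.5535 0.1119 0.1848] [348. 192.]
scene tip_of brush_loop 0.7 [ 0.3752 -0.1472  0.1629] [233. 205.]
scene tip_of rail_hook 0.59 [0.5537 0.1164 0.199 ] [350. 188.]
top tip_of dish_brush 0.74 [0.553  0.113  0.0683] [287. 191.]
top tip_of dish_brush 0.57 [ 0.3707 -0.1413 -0.001 ] [368. 248.]
top tip_of brush_loop 0.78 [ 0.3698 -0.1399  0.1666] [374. 245.]
top tip_of brush_loop 0.48 [0.5534 0.113  0.1829] [285. 183.]
top tip_of rail_hook 0.39 [0.5537 0.117  0.1986] [283. 182.]
```

Everything is stable, so I'm handing in.

```bash
python3 -c "
from plant import manip
print(manip.job_done())"
```

```text
the job is handed in; nothing more can be done
None
```

The small brush hangs by its loop on the hook, and the arm is holding the rail out by its black grip with the hook over the red line. I handed the job in at about 16 s of the 64 s allowed; no verdict is reported.

**What I did:** I gripped the brush across its 28 mm side, threaded the loop over the hook's free end and let go. Then I pinched the grip from above and pulled the slide out about 75 mm. Nothing came near the bottles, fan or clip, though I did not re-measure them at the end.

**Last checks:**
- **Hook over the line:** the hook was at x ≈ 0.5535 and the tray's red line at x ≈ 0.5525, so about 1 mm apart.
- **Brush:** the loop was about 14 mm below the measured hook height. That reading was about 4 mm above the bar's given 195 mm, so it matches the expected 10 mm. The brush was about upright and well clear of the gripper.
- **Grip:** it was steady at about 13 mm opening, with 6–7 N of spring pull and no creep in the tool's position.

**Disagreements:** the networks gave a few false finds and differed between cameras by 2–4 mm. In fitting the brush's direction before the grasp, the top view disagreed with the scene view because of shadow. I followed the scene view, and the 27.6 mm opening on the handle confirmed it.

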